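# Trip the pawl and press the stopper home

## Robot

A 6-joint arm with a two-finger parallel gripper is mounted at the origin on the work surface. World frame = base frame: x ahead of the robot, y to its left, z up, the work surface at z = 0. Lengths are in mm, angles in rad, forces in N, time in s.
With the tool pointing down it reaches from about 375 to 975 mm from the base axis. Payload 3.8 kg.
Tool frame: the origin (TCP) lies at the very end of the fingers, on their centre line; the grasp point (between the pads) lies bot.hold_point_z behind it (bot.hold_point_z is the distance from the TCP to the grasp point, in mm); z points along the fingers, y is the line along which they close (so a half turn about z gives the same grasp; the last joint's range is limited). The gripper opens to 88 mm and grips with 3 to 60 N. Pads are 18 mm wide; open, the fingers measure 123 mm over their backs; the gripper's body (75 mm by 187 mm) begins 45 mm behind the grasp point.
Start: joints at [1.3, 0.264, 1.604, -0, 1.274, -0.037], TCP at [156.379, 656.631, 238.706] pointing down, gripper open.
Joint ranges: [-2.63, 2.63], [-0.94, 2.18], [0.31, 2.57], [-1.31, 4.45], [0, 2.66], [-2.55, 2.55]. Speed limits (rad/s): [2.57, 2.57, 3.14, 3.14, 3.14, 3.14].

## Interface

Orientations are given as a rotation vector (axis times angle).
In Python, from bench import sensors, optics, bot gives the robot as it stands.
- The arm moves only by the shell command python3 -m jog 'ROWS' [FORCE]. ROWS is text: rows parted by semicolons, each of 7 numbers parted by spaces: the shift along the world's x, y, z in cm, then the turn, a rotation vector about the world's x, y, z in degrees, then the opening, from 0 (shut) to 1 (fully open). In form: dx dy dz rx ry rz hand; .... A call has 1 to 5 rows; each row shifts and turns the commanded pose from where the row before left it; what a row does not reach is not made up. A row lasts 1/8 s, in which the tool goes at most 62.5 mm and 10.7 degrees, less where a joint would pass 70% of its speed; a pose out of reach is approached as far as the arm can. A call with a gripper value outside its range is refused whole. The fingers move at their own pace and stop on an object; FORCE is the grip in N (left out, the last holds). Time passes only in rows, so rows that do not move let the fingers close. It gives the time, the measured TCP pose, the force, the opening and the grip force at its end, in the units of the state.
- sensors.get_state(): the state, without advancing time (a new reading comes with each control period).
- optics.capture(name): name is "scene" or "top" or "wrist"; returns the picture (384x512x3 uint8, red, green, blue); there is no depth.
- optics.camera_params(name): a dict with "fov_y" (degrees; the focal length in pixels is half the picture's height over the tangent of half this angle, whatever the lens; pixels are square), "cx", "cy" (the principal point, pixels), "R" (3x3) and "t" (3): a world point X has camera coordinates R X + t. Camera axes: x right, y down, z forward; pixel columns grow to the right and rows downward; lengths in mm; the calibration is good to about 2 mm. The wrist camera is an equidistant fisheye: a pixel r from the principal point sees the ray r / f radians off the axis. A picture is of the moment at which its call begins: read the wrist's pose just before it. camera_params takes no time and is no camera call; for the wrist camera it gives the pose at the moment of the call.
- bot.hand_in(): hands the job in; it is judged then, once.
The state is a dict: "clock": time; "q": joint angles; "qd": joint speeds; "effort": joint torques, N m; "position": TCP position; "tcp_rot": TCP orientation; "force": force on the tool from outside, world axes, zero at the start; "wrist_torque": the same for the moment, N m; "width": finger opening in mm; "finger_force": force on a finger pad.
Only numpy, scipy, OpenCV 4.12 (cv2) and the standard library are available. Lean on these libraries where they do the work, as an engineer would, in place of code of your own. Each camera call takes 0.05 s, during which the arm holds its last target. There are 200 camera calls.

## Task

Seat the stopper in the bottle that is clamped in the hand press: press the pawl's thumb tab down with a fingertip until its hook is clear of the lever's teeth, then push the raised lever down at its cross-bar until the stopper is fully home. Leave the lever down and the pawl off its teeth, do not lift the lever, do not push the stopper with the fingers, and leave everything else on the bench where it stands.

Things in the scene. Friction and masses are not known exactly. Their poses are not given: they have to be found in the camera images.
- press: Hand press for stoppers, bolted down. Base plate 130 (its x) by 360 (y) by 12 mm; origin at bench height, 10 mm off the plate's centre towards -y; z up. The lever swings in its y-z plane, cross-bar end towards -y, pawl at the +y end. Pawl post 43 mm wide, to 210 mm high; hinge cheeks 52 mm wide, to 170 mm. An amber bottle (56 mm wide, rim at 110 mm) is fixed in it, 50 mm from the origin towards -y.
- lever (a joint): Angle of the press lever, rad: starts raised (0 to 0.14), grows as the cross-bar end goes down, level at 0.84, where the stopper is home (hard stop). Stiff hinge: it stays where it is left, even with the pawl off, and then takes about 4 to 8 N at the cross-bar to push down. With the pawl in, teeth stop it at about 0.16 (or 0.56). It can be lifted to -0.12, which is not wanted.
- lever_hinge (a point): Centre of the lever's hinge, 150 mm above the bench, 50 mm from the press origin towards its +y; the hinge axis runs along the press's x. A toothed disc, 60 mm radius over five square teeth, turns with the lever about it.
- crossbar (a point): Centre of the black round cross-bar at the lever's free end, where the lever is pushed: 22 mm diameter, 80 mm long, along the press's x. 210 mm from the hinge centre, on the lever's mid-line; about 306 mm above the bench when the lever is at 0, 150 mm when level.
- pawl (a joint): Angle of the pawl, rad. 0 = hook down between the teeth; it grows as the thumb tab is pressed down and the hook at the other end rises; the hook clears the teeth from about 0.15; stop at 0.5. It has a stiff pivot: it stays where it is left, and needs about 3.5 N on the tab.
- pawl_tab (a point): Centre of the top face of the pawl's flat steel thumb tab, 28 mm (press's x) by 28 mm by 6 mm, at the outer (+y) end of the pawl. 222 mm above the bench with the pawl at 0, 193 mm at 0.5. It lies 60 mm from the pivot, so it moves on an arc, almost straight down.
- pawl_pivot (a point): Centre of the pawl's pivot, 198 mm above the bench, 125 mm from the press origin towards its +y; axis along the press's x. The hook is 75 mm from it on the lever's side.
- stopper (a joint): How far the rubber stopper has gone into the bottle neck, m: 0 to 0.001 at the start (standing 8 mm proud), 0.008 fully home. It moves straight down against about 5 N and stays; the rubber ball foot under the lever, 100 mm from the hinge, presses it over the last few degrees of the lever's travel.
- stopper_top (a point): Centre of the top of the stopper in the clamped bottle, 28 mm across; 124 mm above the bench at the start, 116 mm when home.
- amber_bottle: loose amber glass bottle with a black cap, 48 mm across, 105 mm tall. A bystander, not to be disturbed; origin at the centre of its underside.
- white_jar: loose white jar, 50 mm across, 70 mm tall. A bystander, not to be disturbed; origin at the centre of its underside.
- beaker: loose glass beaker, 68 mm across, 85 mm tall. A bystander, not to be disturbed; origin at the centre of its underside.
- spare_stopper: loose rubber stopper standing on the bench, 32 mm across, 27 mm tall. A bystander, not to be disturbed; origin at the centre of its underside.
- small_bottle: loose small amber bottle, 36 mm across, 70 mm tall. A bystander, not to be disturbed; origin at the centre of its underside.
- spatula: loose spatula lying on the bench, 160 mm long. A bystander, not to be disturbed; origin at the centre of its underside.
- mortar: loose white mortar bowl, 100 mm across, 55 mm tall. A bystander, not to be disturbed; origin at the centre of its underside.

How it is judged (in metres and radians):
On the way, in this order (a step that is already met when the one before it is completed fails the run):
1. the pawl is pressed clear of the teeth while the lever is still raised (value of joint pawl above 0.17 rad and value of joint lever below 0.3 rad), for 0.2 s.
2. the lever is pushed down and the stopper is home (value of joint lever above 0.8 rad and value of joint stopper above 0.0065 m), for 0.2 s.
At the end, for the whole second after the job is handed in: The lever is down (joint above 0.80) and still, the stopper is in by more than 6.5 of its 8 mm, and the pawl is still off the teeth (above 0.15) (all of step 2 and value of joint pawl above 0.15 rad and velocity of joint lever between -0.05 and 0.05 rad/s); the robot touches nothing.
It fails at once if the lever was lifted (value of joint lever below -0.05 rad).
It fails at once if the stopper was pushed with the fingers (contact force between the fingers and stopper above 1 N).
It fails at once if a bystander was moved by more than 25 mm, lifted or tipped (distance of any of amber_bottle, white_jar, beaker, spare_stopper, small_bottle, spatula, mortar from where it was at the start of the episode above 0.025 m or angle between any of amber_bottle, white_jar, beaker, spare_stopper, small_bottle, mortar's own z axis and vertical above 0.4 rad).
It also fails if it takes over 48 s, if anything falls off the work surface, if the arm or the gripper's body presses on something with over 40 N, if the wrist force passes 120 N, or if a joint passes its speed limit or range.

## Working session

There is one attempt and no reset: what is moved stays moved. The work goes in short steps, Python scripts to look and compute and a shell command to move; the robot and the scene stay as the last step left them, time stands still between calls to the robot, and variables do not carry over. Pictures are saved under pics/ and viewed, at most 10 in all, crops included, and the job is handed in when it is done.

```bash
mkdir -p pics; python3 - <<'E'
from bench import sensors, optics, bot
import cv2
for n in ("scene","top"):
    p=optics.camera_params(n); print(n,p)
    im=optics.capture(n); cv2.imwrite(f"pics/{n}0.png",cv2.resize(im[:,:,::-1],(800,600),interpolation=cv2.INTER_CUBIC))
s=sensors.get_state(); print(s['clock'],s['position'],s['tcp_rot'],s['width'],bot.hold_point_z)
E
```

```text
scene {'fov_y': 51.073463363338604, 'cx': 249.84202928279262, 'cy': 194.35471808694325, 'R': array([[-0.7804978 ,  0.62511352, -0.00750073],
       [ 0.41575764,  0.51006741, -0.75297863],
       [-0.46687124, -0.59081665, -0.65800222]]), 't': array([ 479.67548389,  -60.69214802, 1473.80955319])}
top {'fov_y': 47.83464676070185, 'cx': 253.26364617395637, 'cy': 184.56479142462854, 'R': array([[-0.0428242 , -0.99906849, -0.00531346],
       [-0.97713961,  0.04299156, -0.20820641],
       [ 0.2082409 , -0.00372428, -0.97807048]]), 't': array([  -6.77409375,  622.55288629, 1285.21386619])}
0.1 [156.19374744 656.01652625 237.53667205] [-0.36628946 -3.11987489  0.0031338 ] 88.1050402174543 18.700000000000003
```

View pics/scene0.png

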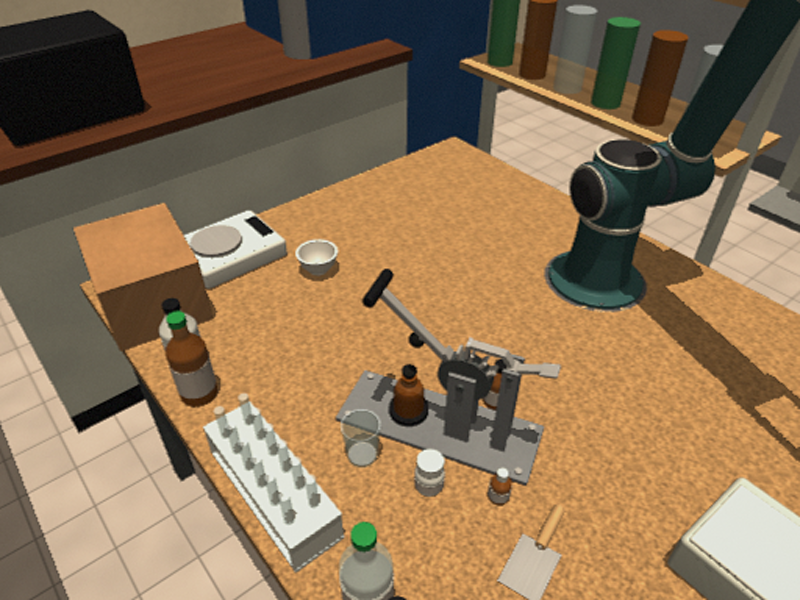

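View pics/top0.png

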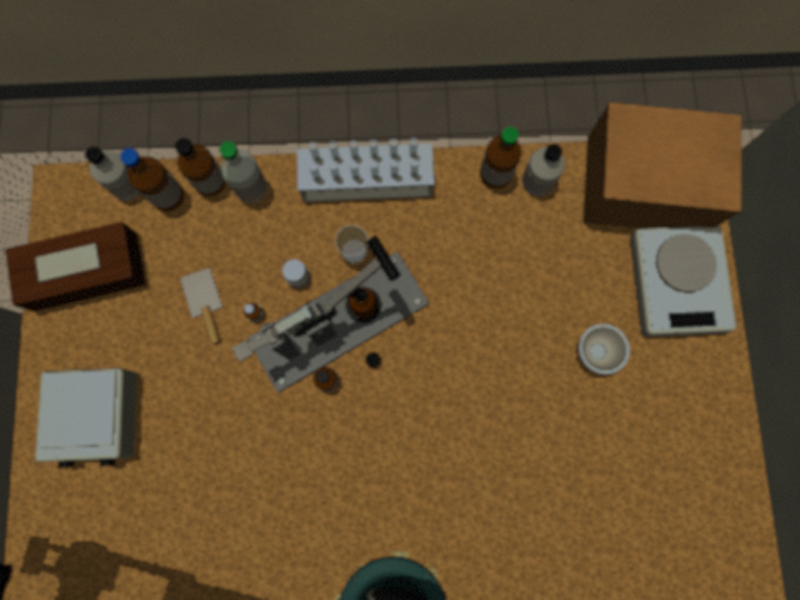

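The scene view shows the press with its cross-bar at (378,288) and tab at (541,370). In the top view the cross-bar is at (383,258) and the tab at (243,351). The bystanders are close beside the plate. I'll enlarge both views for exact points.

```bash
python3 - <<'E'
import cv2
from bench import optics
t=optics.capture("top")[:,:,::-1][140:260,135:295]; s=optics.capture("scene")[:,:,::-1][165:315,210:370]
cv2.imwrite("pics/t1.png",cv2.resize(t,None,fx=5,fy=5,interpolation=cv2.INTER_CUBIC))
cv2.imwrite("pics/s1.png",cv2.resize(s,None,fx=4,fy=4,interpolation=cv2.INTER_CUBIC))
E
```

```text
(no output)
```

View pics/t1.png

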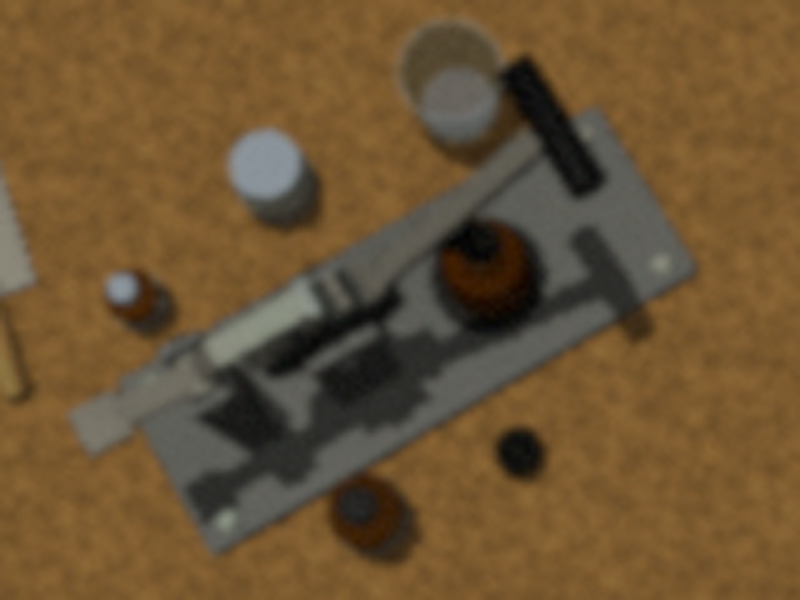

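View pics/s1.png

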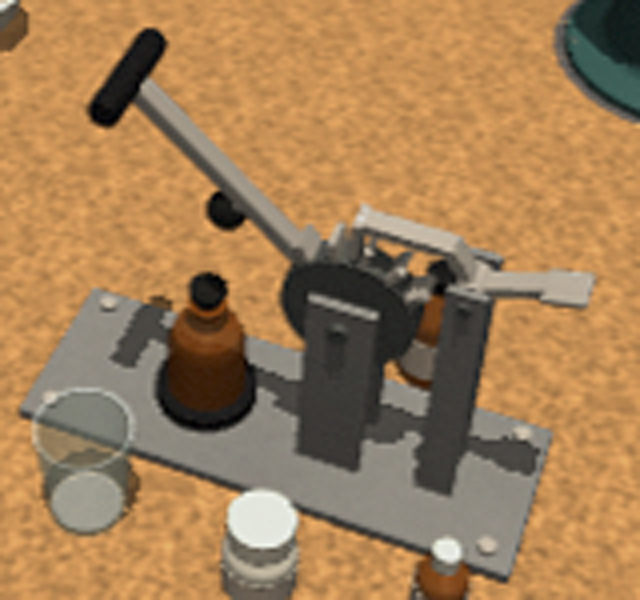

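The top crop shows plate corners at (600,108), (694,270) and (218,550), the cross-bar at (552,127) and the tab at (100,424). The scene crop shows corners at (97,290), (22,408), (550,433) and (507,575), the bar at (127,77) and the tab at (568,288). I'll fit the press pose and lever angle from these.

```bash
cat > h.py <<'E'
import numpy as np
from bench import optics
def proj(n,X):
    p=optics.camera_params(n); c=p['R']@X+p['t']; f=192/np.tan(np.radians(p['fov_y']/2))
    return np.array([p['cx'],p['cy']])+f*c[:2]/c[2]
def bar(L): return np.array([0,50-210*np.cos(.84-L),150+210*np.sin(.84-L)])
def tab(a):
    r=np.hypot(55,24);b=np.arctan2(24,55); return np.array([0,125+r*np.cos(b-a),198+r*np.sin(b-a)])
def W(v,P):
    c,s=np.cos(v[2]),np.sin(v[2]); return np.array([v[0]+c*P[0]-s*P[1],v[1]+s*P[0]+c*P[1],P[2]])
E
python3 - <<'E'
from h import *
from scipy.optimize import least_squares
T=lambda u,w:np.array([135+u/5,140+w/5]); S=lambda u,w:np.array([210+u/4,165+w/4])
A=np.array
pl=[("top",T(600,108),A([65,-170,12])),("top",T(694,270),A([-65,-170,12])),("top",T(218,550),A([-65,190,12])),
("scene",S(97,290),A([-65,-170,12])),("scene",S(22,408),A([65,-170,12])),("scene",S(550,433),A([-65,190,12])),("scene",S(507,575),A([65,190,12]))]
def res(v):
    r=[proj(n,W(v,P))-m for n,m,P in pl]
    r+=[proj("top",W(v,bar(v[3])))-T(552,127),proj("scene",W(v,bar(v[3])))-S(127,77)]
    r+=[proj("top",W(v,tab(0)))-T(100,424),proj("scene",W(v,tab(0)))-S(568,288)]
    return np.concatenate(r)
s=least_squares(res,[650,0,.4,.1]);v=s.x
print(v.round(3),np.round(s.fun.reshape(-1,2),1))
print("tab",W(v,tab(0)),W(v,tab(.4)),"piv",W(v,A([0,125,198])))
for L in (v[3],.3,.5,.7,.84): print("bar",L,W(v,bar(L)))
E
```

```text
[5.76754e+02 7.97220e+01 4.88000e-01 1.10000e-01] [[-1.  -1.1]
 [ 0.6 -0. ]
 [-2.3  1. ]
 [-0.9 -1.9]
 [-1.3 -0.8]
 [ 1.1 -1.2]
 [ 0.6  0.2]
 [-0.1 -0.3]
 [-0.2 -0.3]
 [-0.8 -1.2]
 [-0.1 -1.2]]
tab [492.37833446 238.7209008  222.        ] [490.03249455 243.14142151 198.68745503] piv [518.15991199 190.1378764  198.        ]
bar 0.11045728225366461 [626.70065675 -14.39722796 289.97105016]
bar 0.3 [637.74837958 -35.215651   257.96855825]
bar 0.5 [646.12020001 -50.99158074 220.03228935]
bar 0.7 [650.7922341  -59.7956016  179.30405408]
bar 0.84 [651.75535921 -61.61052276 150.        ]
```

```bash
python3 -m jog '3.7 -4.6 0.6 0 0 -5.4 0;3.7 -4.6 0.6 0 0 -5.4 0;3.7 -4.6 0.6 0 0 -5.4 0;3.7 -4.6 0.6 0 0 -5.4 0;3.7 -4.6 0.6 0 0 -5.4 0' 10; python3 -m jog '3.7 -4.6 0 0 0 -5.4 0;3.7 -4.6 0 0 0 -5.4 0;3.7 -4.6 0 0 0 -5.4 0;3.7 -4.6 0 0 0 -5.4 0;0 0 0 0 0 0 0'
```

```text
clock: 0.82
position: [342.2, 425.0, 268.8]
tcp_rot: [1.089, 2.947, 0.0]
force: [1.0, 0.1, -0.2]
width: 40.4
finger_force: 0.0
clock: 1.45
position: [491.4, 239.4, 268.5]
tcp_rot: [1.626, 2.687, -0.001]
force: [-1.2, 0.5, 0.1]
width: 0.4
finger_force: 0.0
```

```bash
python3 -m jog '0 0.1 -2 0 0 0 0;0 0 -1.4 0 0 0 0;0 0 0 0 0 0 0;0 0 0 0 0 0 0'; python3 - <<'E'
import cv2
import numpy as np
from bench import optics
s=optics.capture("scene")[:,:,::-1][190:270,300:400]; t=optics.capture("wrist")[:,:,::-1]
cv2.imwrite("pics/a2.png",np.hstack([cv2.resize(s,(400,320),interpolation=cv2.INTER_CUBIC),cv2.resize(t,(400,320))]))
E
```

```text
clock: 1.95
position: [488.8, 244.4, 234.4]
tcp_rot: [-1.615, -2.694, 0.001]
force: [1.7, -0.0, 1.7]
width: 0.6
finger_force: 0.0
```

View pics/a2.png

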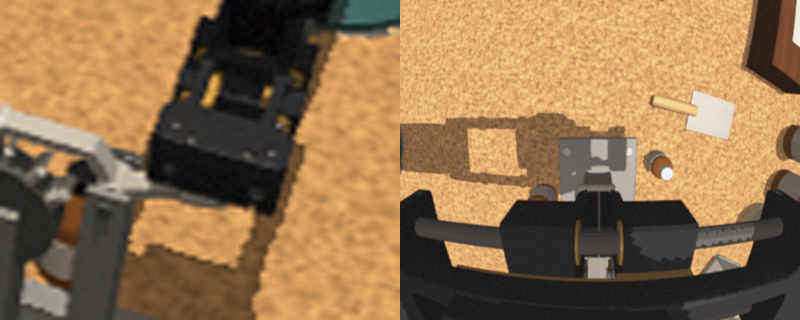

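The left half shows the closed fingers just above the tab. The right half (wrist view) shows them lined up with the pawl, with the tab at (598,268). I'll correct slightly and press.

```bash
python3 -m jog '0.2 -0.4 -0.6 0 0 0 0;0 0 -0.8 0 0 0 0;0 0.1 -0.8 0 0 0 0;0 0.1 -0.8 0 0 0 0;0 0 -0.6 0 0 0 0'; python3 -m jog '0 0 0 0 0 0 0;0 0 0 0 0 0 0;0 0 0 0 0 0 0'
```

```text
clock: 2.68
position: [491.0, 242.4, 198.5]
tcp_rot: [-1.617, -2.692, -0.001]
force: [-2.4, 3.0, 5.5]
width: 0.5
finger_force: 2.9
clock: 3.05
position: [491.2, 241.3, 198.2]
tcp_rot: [-1.618, -2.693, 0.001]
force: [0.4, 0.5, -0.4]
width: 0.1
finger_force: 0.5
```

```bash
python3 -m jog '0 0 2 0 0 0 0;0 0 5 0 0 0 0;0 0 5 0 0 0 0;0 0 2 0 0 0 0;2.7 -5.1 0 0 0 0 0'; python3 -m jog '2.7 -5.1 0 0 0 0 0;2.7 -5.1 0 0 0 0 0;2.7 -5.1 0 0 0 0 0;2.7 -5.1 0 0 0 0 0;0 0 0 0 0 0 0';python3 -m jog '0 0 0 0 0 0 0';  python3 - <<'E'
import cv2
import numpy as np
from bench import optics
s=optics.capture("scene")[:,:,::-1][150:270,210:370]
cv2.imwrite("pics/a3.png",cv2.resize(s,None,fx=5,fy=5,interpolation=cv2.INTER_CUBIC))
E
```

```text
clock: 3.68
position: [518.9, 192.8, 342.1]
tcp_rot: [1.609, 2.695, 0.007]
force: [0.3, -0.4, 0.1]
width: 0.8
finger_force: 0.0
clock: 4.3
position: [627.1, -17.4, 337.4]
tcp_rot: [-1.624, -2.688, 0.003]
force: [0.8, 0.6, 0.3]
width: 0.3
finger_force: 0.0
clock: 4.42
position: [625.9, -13.5, 338.0]
tcp_rot: [-1.618, -2.691, 0.001]
force: [-0.4, -0.2, 1.1]
width: 0.7
finger_force: 0.0
```

View pics/a3.png

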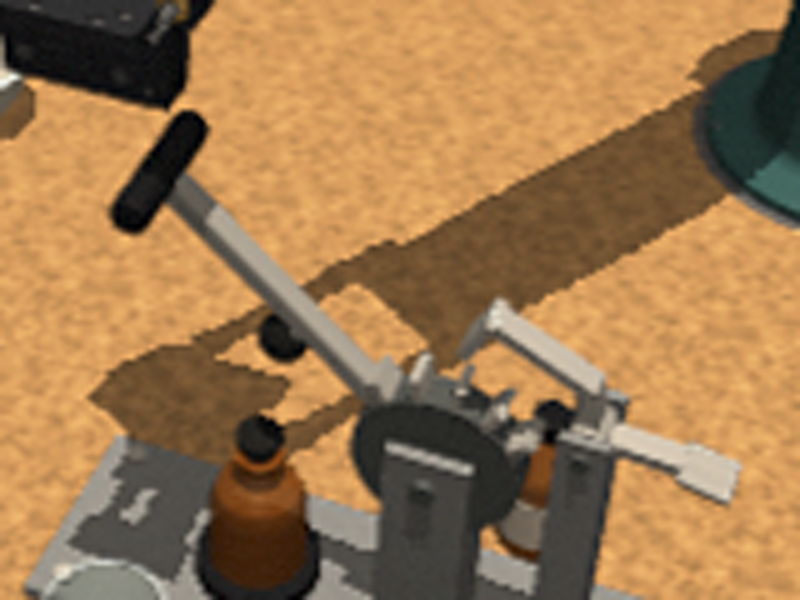

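The hook at (490,310) is clearly above the teeth, the tab is down and the lever is unmoved. Now I'll push the bar along its arc.

```bash
python3 -m jog '0 0 -2.2 0 0 0 0;0 0 -1.2 0 0 0 0;0.3 -0.4 -0.8 0 0 0 0;0.3 -0.5 -0.8 0 0 0 0;0.5 -1.0 -1.7 0 0 0 0'; python3 -m jog '0.5 -0.9 -1.9 0 0 0 0;0.4 -0.7 -1.9 0 0 0 0;0.3 -0.5 -2.0 0 0 0 0;0.2 -0.4 -2.1 0 0 0 0;0 0 0 0 0 0 0'
```

```text
clock: 5.1
position: [637.9, -32.4, 274.3]
tcp_rot: [1.614, 2.691, 0.001]
force: [-2.0, -0.5, 6.4]
width: 0.3
finger_force: 3.4
clock: 5.72
position: [651.7, -57.9, 192.4]
tcp_rot: [1.618, 2.692, -0.0]
force: [0.2, -0.6, 0.8]
width: 0.2
finger_force: 0.0
```

```bash
python3 -m jog '0 -0.1 -1.3 0 0 0 0;0 -0.1 -1.0 0 0 0 0;0 0 -0.5 0 0 0 0;0 0 -0.3 0 0 0 0'; python3 -m jog '0 0 -0.3 0 0 0 0;0 0 0 0 0 0 0;0 0 0 0 0 0 0'
```

```text
clock: 6.22
position: [653.8, -60.6, 164.6]
tcp_rot: [1.613, 2.688, 0.001]
force: [0.7, -4.8, 8.4]
width: 0.7
finger_force: 4.0
clock: 6.6
position: [653.8, -60.5, 161.5]
tcp_rot: [1.613, 2.688, 0.001]
force: [1.5, -4.2, 6.8]
width: 0.4
finger_force: 3.0
```

```bash
python3 -m jog '0 0 -0.3 0 0 0 0;0 0 0 0 0 0 0'; python3 -m jog '0 0 -0.3 0 0 0 0;0 0 0 0 0 0 0'
```

```text
clock: 6.85
position: [653.9, -60.6, 159.7]
tcp_rot: [1.613, 2.687, 0.001]
force: [-0.5, -5.0, 10.6]
width: 0.8
finger_force: 5.4
clock: 7.1
position: [654.0, -60.7, 159.0]
tcp_rot: [1.613, 2.687, 0.001]
force: [-5.8, -5.1, 19.9]
width: 0.1
finger_force: 9.8
```

The force rises sharply with little motion, so this is the hard stop. I'll retreat upwards and check.

```bash
python3 -m jog '0 0 -0.2 0 0 0 0;0 0 0 0 0 0 0;0 0 2 0 0 0 0;0 0 5 0 0 0 0;0 0 5 0 0 0 0'; python3 -m jog '0 0 4 0 0 0 0;0 0 0 0 0 0 0;0 0 0 0 0 0 0;0 0 0 0 0 0 0'; python3 - <<'E'
import cv2
from bench import optics
from h import *
v=[576.754,79.722,.488]
o=lambda X:((proj("scene",W(v,X))-[210,165])*5).round()
print([(L,o(bar(L))) for L in (.7,.76,.8,.84)])
s=optics.capture("scene")[:,:,::-1][165:285,210:370]
cv2.imwrite("pics/a4.png",cv2.resize(s,None,fx=5,fy=5,interpolation=cv2.INTER_CUBIC))
E
```

```text
clock: 7.72
position: [650.6, -58.5, 271.2]
tcp_rot: [-1.616, -2.692, 0.0]
force: [-0.4, 0.5, 0.9]
width: 0.4
finger_force: 0.0
clock: 8.22
position: [650.3, -59.0, 308.0]
tcp_rot: [-1.616, -2.69, 0.002]
force: [-0.0, 0.8, -0.4]
width: 0.4
finger_force: 0.0
[(0.7, array([ 75., 229.])), (0.76, array([ 74., 245.])), (0.8, array([ 74., 256.])), (0.84, array([ 75., 266.]))]
```

View pics/a4.png

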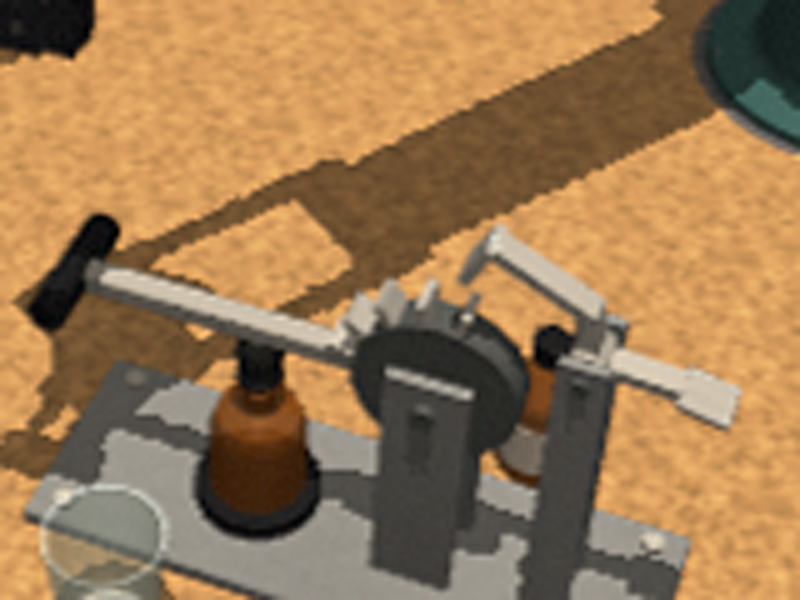

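The bar is at (75,271), against (75,266) predicted for 0.84, so the lever is at its stop. The pawl hook at (490,245) is clear of the teeth, and the arm is free.

```bash
python3 -c "
from bench import bot
print(bot.hand_in())"
```

```text
the job is handed in; nothing more can be done
None
```

The job is handed in, with no verdict returned: the lever is down at its hard stop, the pawl is off the teeth and the arm is clear. The stopper should be home, judging from the lever position and push force.

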